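# Open the fitted parts case and twist the tight cap off the spares jar

### The job

Lift the lid of the wooden parts case all the way over until it rests on its stop, then take the steel cap of the square glass jar inside, unscrew it anticlockwise while the jar stays braced down in its nest, and stop turning when the thread lets go. Raise the cap straight up until it is clear of the jar, about 2 to 4 cm, and finish there, still holding it level over the mouth: do not put it down or let go. Leave the squat tin in the other nest and everything on the bench where it is.

Things in the scene. Friction and masses are not known exactly. Their poses are not given: they have to be found in the camera images.
- case: Plywood case 260 (x) x 180 (y) x 70 mm without lid, fixed to the bench; walls, floor 8 mm. Origin: centre of underside. Inside, two square nests of wooden strips, 62.5 mm wide, rising 25 mm from the floor, centred at x = -60 and +60 mm, y = 0: jar in one, squat tin in the other, either way round. Lid hinged along the long +y side, bar handle on the -y side. Yaw up to 0.35 rad either way.
- lid (a joint): Lid angle, rad: 0 shut, grows as the -y side rises, 1.75 is the stop, where it leans back past upright and stays by its weight (let go below about 1.2 it falls shut; beyond about 1.3 it falls onto the stop). The lid is a plywood cover 51 mm deep, its top 121 mm above the bench when shut, 0.3 to 0.5 kg, free-swinging.
- lid_bar (a point): Centre of the lid's handle, a round dark steel bar 10 mm thick, 100 mm long, parallel to the case's x, carried at its ends; moves with the lid. Shut: 153 mm above the bench, 32 mm above the lid's top and 25 mm out beyond its -y edge (205 mm in -y and 83 mm up from the hinge), free all round for fingers from above. The bar can turn between the fingers as the lid swings.
- lid_hinge (a point): Centre of the lid's hinge line, on the case's +y edge, 70 mm above the bench; the line runs along the case's x.
- jar: Glass jar of spares, 0.3 to 0.6 kg: foot 60 x 60 mm square, 60 mm high, then a round neck 45 mm across up to 90 mm. Origin: centre of underside, z up. Stands loose on the case floor (8 mm above the bench) in a square nest, which stops it turning only while it is down in it. Three ledges on its neck hold the cap's lugs. Square to the case.
- jar_mouth (a point): Centre of the jar's mouth, 90 mm above the jar's underside (98 mm above the bench); a springy rubber seal stands 4.5 mm above it under the cap and up to 9.5 mm when free.
- cap: Steel cap 62 mm across, 20 mm high, 0.05 kg, on the jar. Origin: centre of underside, 78 mm above the jar's when screwed on (cap 86 to 106 mm above the bench). Turning it 45 to 62 deg anticlockwise from above frees it (hard stop from 88): 70 deg always does. Tight: 0.3 to 0.7 N m; its seal pushes it up with 8-20 N, felt once free. Pulled before, it lifts the jar. Open lid 90 mm away at +y.
- cap_mark (a point): Point on the cap's outside, 31 mm from its axis at half its height; in the jar's frame it starts 12 to 24 degrees anticlockwise from the jar's +x and turns with the cap.
- tin: Squat aluminium tin, 60 mm across, 42 mm high, in the case's other nest; origin at the centre of its underside. Leave alone.
- tape: Roll of paper tape, 90 mm across, 24 mm high, lying flat; leave alone. Origin under its centre.
- driver: Screwdriver lying on the bench; leave alone.
- hub: Flanged steel hub, 100 mm across, 50 mm high; leave alone. Origin under its centre.
- carton: Cardboard box 110 x 80 x 70 mm; leave alone. Origin under its centre.
- bearing: Steel bearing ring 72 mm across, 20 mm high; leave alone. Origin under its centre.
- oil: Plastic bottle 56 mm across, 140 mm high; leave alone. Origin under its centre.

How it is judged:
By the outcome, as a careful person would: the job done as asked, in the order asked, and still so for the second after the job is handed in, while the arm keeps its last pose, push and grip.
It also fails if it takes over 66 s, if anything falls off the work surface, if the arm or the gripper's body presses on something with over 40 N, if the wrist force passes 120 N, or if a joint passes its speed limit or range.

### The arm

A 7-joint arm with a two-finger parallel gripper is mounted at the origin on the work surface. World frame = base frame: x ahead of the robot, y to its left, z up, the work surface at z = 0. Lengths are in m, angles in rad, forces in N, time in s.
With the tool pointing down it reaches from about 0.425 to 0.925 m from the base axis. Payload 6.8 kg.
Tool frame: the origin (TCP) lies where the fingers leave the gripper's body, on its centre line; the fingertips stand 73 mm ahead of it and the grasp point (between the pads) lies 54 mm ahead of it; z points along the fingers, y is the line along which they close (so a half turn about z gives the same grasp; the last joint's range is limited). The gripper opens to 85 mm and grips with 20 to 120 N. Pads are 22 mm wide; open, the fingers measure 114 mm over their backs; the gripper's body (76 mm by 85 mm) begins 54 mm behind the grasp point. The pads swing forward as they close: fully open they stand 13 mm farther back than shut.
Start: joints at [1.161, 0.477, 0.022, 1.555, -0.011, 1.109, -0.083], TCP at [0.201, -0.645, 0.304] pointing down, gripper open.
Joint ranges: [-2.96, 2.96], [-0.34, 2.1], [-1.41, 1.46], [0.24, 2.44], [-1.37, 4.51], [0.17, 1.92], [-2.96, 2.96]. Speed limits (rad/s): [2.39, 2.39, 3.14, 3.14, 3.14, 3.14, 3.14].

### API

Orientations are given as a rotation vector (axis times angle).
In Python, from bench import r, viewer, ticket gives the robot as it stands (r), with the cameras (viewer) and the job (ticket).
- The arm moves only by the shell command python3 drive.py [OPENING] [FORCE], which reads ROWS from standard input. ROWS is a JSON list of rows, 1 to 5 of them, each an object with the fields sx, sy, sz (the shift in fractions of the full range, 1 being 50 cm), ax, ay, az (a rotation vector in normalised numbers (1 is 90 degrees)); a field left out counts as zero; each row is the pose to reach, as a shift and turn from the pose commanded when the command began, along the tool's axes at that moment; what a row does not reach only later rows make up. A row lasts 1/10 s, in which the tool goes at most 0.05 m and 0.15 rad, less where a joint would pass 70% of its speed; a pose out of reach is approached as far as the arm can. OPENING is the finger opening in m, set as the command begins (- or left out keeps the last). The fingers move at their own pace and stop on an object; FORCE is the grip in N (left out, the last holds). Time passes only in rows, so rows that do not move let the fingers close. It prints the time, the measured TCP pose, the force, the opening and the grip force at its end. A shift or turn number past 1, either way, is cut back to 1. Input that does not fit is refused with a message, and nothing moves.
- r.get_obs(): the state, without advancing time (a new reading comes with each control period).
- viewer.grab_frame(name): name is "scene" or "side" or "wrist"; returns (picture, depth): 400x640x3 uint8, blue, green, red; 400x640 float32, m along the optical axis (not along the pixel's ray), 0 where there is no reading.
- viewer.camera_info(name): a dict with "camera_matrix" (3x3 intrinsics, pixels), "R" (3x3) and "t" (3): a world point X has camera coordinates R X + t. Camera axes: x right, y down, z forward; pixel columns grow to the right and rows downward; lengths in m; the calibration is good to about 2 mm. A picture is of the moment at which its call begins: read the wrist's pose just before it. camera_info takes no time and is no camera call; for the wrist camera it gives the pose at the moment of the call.
- ticket.hand_in(): hands the job in; it is judged then, once.
The state is a dict: "clock": time; "joints": joint angles; "qvel": joint speeds; "tau": joint torques, N m; "tcp_pos": TCP position; "orientation": TCP orientation; "contact_force": force on the tool from outside, world axes, zero at the start; "moment": the same for the moment, N m; "grip_width": finger opening in m; "gripper_force": force on a finger pad.
Only numpy, scipy, OpenCV 4.12 (cv2) and the standard library are available. Lean on these libraries where they do the work, as an engineer would, in place of code of your own. Each camera call takes 0.05 s, during which the arm holds its last target. There are 200 camera calls.

## Working session

There is one attempt and no reset: what is moved stays moved. The work goes in short steps, Python scripts to look and compute and a shell command to move; the robot and the scene stay as the last step left them, time stands still between calls to the robot, and variables do not carry over. Pictures are saved under pics/ and viewed, at most 10 in all, crops included, and the job is handed in when it is done.

```bash
ls; mkdir -p pics
python3 - <<'E'
from bench import r, viewer, ticket
import cv2,numpy as np
for n in("scene","side"):
    p,d=viewer.grab_frame(n);cv2.imwrite(f"pics/{n}0.png",p);np.save(f"pics/{n}0.npy",d)
    c=viewer.camera_info(n);print(n,np.round(c["camera_matrix"],1).tolist(),np.round(-c["R"].T@c["t"],3))
o=r.get_obs();print({k:np.round(v,3) for k,v in o.items()})
E
```

```text
bench.py
drive.py
pics
scene [[487.4, 0.0, 321.3], [0.0, 487.4, 209.2], [0.0, 0.0, 1.0]] [ 1.492 -0.081  0.887]
side [[382.4, 0.0, 320.2], [0.0, 382.4, 198.5], [0.0, 0.0, 1.0]] [0.216 0.757 1.032]
{'clock': np.float64(0.1), 'joints': array([ 1.161,  0.478,  0.022,  1.556, -0.012,  1.109, -0.083]), 'qvel': array([-0.001, -0.001, -0.002, -0.   ,  0.   , -0.001,  0.   ]), 'tau': array([ 5.0000e-03, -5.9777e+01,  1.6140e+00, -2.8195e+01,  1.3000e-02,
        5.0000e-03,  0.0000e+00]), 'tcp_pos': array([ 0.2  , -0.644,  0.303]), 'orientation': array([-3.104e+00, -4.720e-01,  1.000e-03]), 'contact_force': array([-0.313, -0.535, -0.798]), 'moment': array([-0.043, -0.013, -0.043]), 'gripper_force': np.float64(0.0), 'grip_width': np.float64(0.085)}
```

View pics/scene0.png

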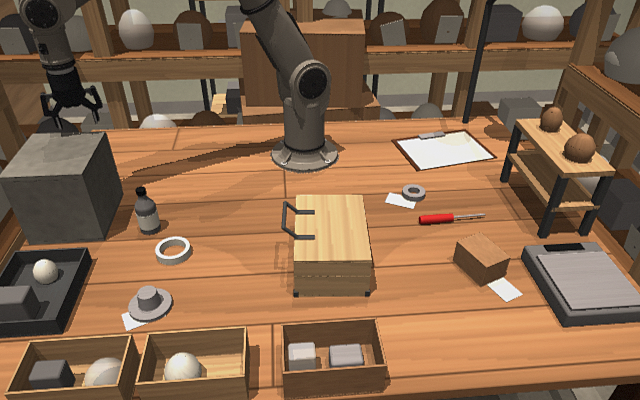

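View pics/side0.png

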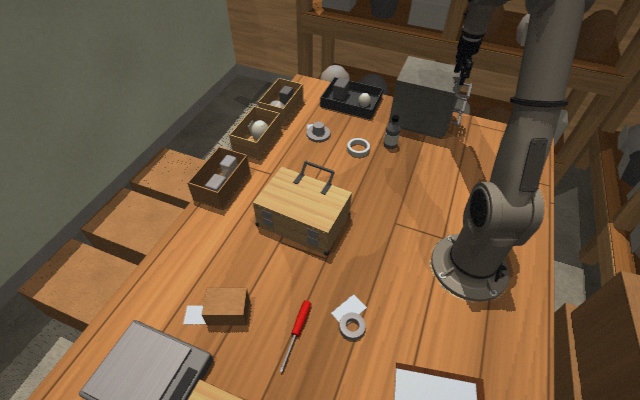

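The scene view shows the shut case: lid top about (295,195)-(370,262), with the handle bar at about (286,220) on the left, which is the robot's -y. In the side view the lid top is about (255-351, 170-223) and the bar is near (318,168). Next I'll measure the lid plane and bar from both views.

```bash
cat > h.py <<'E'
import numpy as np,cv2
from bench import r, viewer, ticket
from scipy.spatial.transform import Rotation as Rn
def cloud(d,c):
    K=c["camera_matrix"];v,u=np.mgrid[:d.shape[0],:d.shape[1]]
    P=np.dstack([(u-K[0,2])/K[0,0]*d,(v-K[1,2])/K[1,1]*d,d])
    return (P-c["t"])@c["R"]
def proj(X,c):
    p=(np.asarray(X)@c["R"].T+c["t"])@c["camera_matrix"].T
    return p[...,:2]/p[...,2:]
def ray(u,c):
    K=c["camera_matrix"];g=np.array([(u[0]-K[0,2])/K[0,0],(u[1]-K[1,2])/K[1,1],1])
    return -c["R"].T@c["t"],c["R"].T@g
def plane(u,c,z):
    o,g=ray(u,c);return o+g*(z-o[2])/g[2]
def cross(u1,c1,u2,c2):
    A,b=[],[]
    for u,c in((u1,c1),(u2,c2)):
        o,g=ray(u,c);g=g/np.linalg.norm(g);M=np.eye(3)-np.outer(g,g);A.append(M);b.append(M@o)
    return np.linalg.lstsq(np.vstack(A),np.hstack(b),rcond=None)[0]
E
python3 - <<'E'
from h import *
box={"scene":(275,170,385,305),"side":(240,150,360,260)}
for n in box:
    c=viewer.camera_info(n);d=np.load(f"pics/{n}0.npy");img=cv2.imread(f"pics/{n}0.png");W=cloud(d,c)
    x0,y0,x1,y1=box[n];m=np.zeros(d.shape,bool);m[y0:y1,x0:x1]=1;m&=d>0
    dark=img.max(2)<95
    lid=m&~dark&(abs(W[...,2]-.121)<.008)
    P=W[lid];print(n,"lid z",np.round(np.percentile(P[:,2],[5,50,95]),4),cv2.minAreaRect(P[:,:2].astype(np.float32)),lid.sum())
    bar=m&dark&(W[...,2]>.138)&(W[...,2]<.175)
    ys,xs=np.where(bar)
    B=W[bar];print("bar",len(B),np.round(B.min(0),3),np.round(B.max(0),3),cv2.minAreaRect(B[:,:2].astype(np.float32)),xs.min(),xs.max(),ys.min(),ys.max())
    z=cv2.resize(img[y0:y1,x0:x1],None,fx=4 if n=="scene" else 4,fy=4);cv2.imwrite(f"pics/{n}z.png",z);globals()[n]=z
w=np.zeros((540,940,3),np.uint8);w[:540,:440]=scene;w[:440,460:]=side;cv2.imwrite("pics/z.png",cv2.resize(w,(800,460)))
E
```

```text
scene lid z [0.1167 0.1193 0.1219] ((0.5500271916389465, 0.03046870231628418), (0.1847338080406189, 0.2654692232608795), 85.83194732666016) 4688
bar 149 [ 0.49  -0.088  0.138] [ 0.6   -0.06   0.159] ((0.5448356866836548, -0.0746413990855217), (0.02414395660161972, 0.1105089783668518), 87.57869720458984) 282 292 201 233
side lid z [0.1182 0.1213 0.1242] ((0.5476014614105225, 0.0335744172334671), (0.18393640220165253, 0.26073262095451355), 85.8409423828125) 3479
bar 108 [ 0.486 -0.088  0.139] [ 0.594 -0.057  0.161] ((0.539764940738678, -0.07321878522634506), (0.026738960295915604, 0.1082681268453598), 87.05683898925781) 302 333 161 178
```

View pics/z.png

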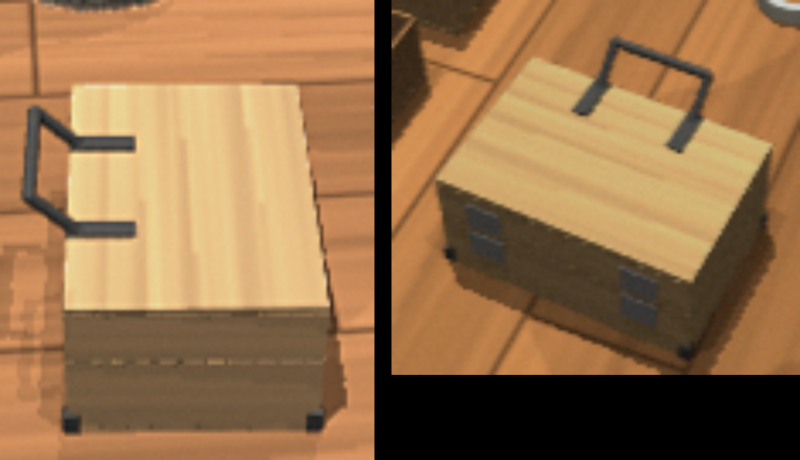

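```bash
cat >> h.py <<'E'
def rel(p,yaw_y,o=None):
    "shift and z-turn in tool axes to bring TCP to p with tool y along heading yaw_y (mod pi), tool down"
    o=o or r.get_obs();R=Rn.from_rotvec(o["orientation"]);y=R.as_matrix()[:,1]
    a=(yaw_y-np.arctan2(y[1],y[0])+np.pi/2)%np.pi-np.pi/2
    print("tcp",np.round(o["tcp_pos"],4),"yaw y",round(np.arctan2(y[1],y[0]),3),"tilt",np.round(R.as_matrix()[:,2],4))
    print("shift",np.round(R.inv().apply(np.asarray(p)-o["tcp_pos"]),4),"world ccw turn",round(a,3),"-> tool rz",round(-a,3),"q7",round(o["joints"][6],2))
    return R
E
python3 - <<'E'
from h import *
c=viewer.camera_info("scene");s=viewer.camera_info("side")
a=cross((283.5,227.5),c,(305.1,162.3),s);b=cross((285.9,201.4),c,(334.2,172.3),s)
m=(a+b)/2;print("bar ends",np.round(a,4),np.round(b,4),"mid",np.round(m,4),"len",np.linalg.norm(a-b),"yaw",np.arctan2((a-b)[1],(a-b)[0]))
# lid corners by contour in both views (scene crop px)
rel([.541,-.082,.29],np.pi/2-.073)
W=[cloud(np.load(f"pics/{n}0.npy"),k) for n,k in(("scene",c),("side",s))]
for w in W:
    P=w.reshape(-1,3)
    for t in np.linspace(0,1,9):
        q=np.array([.2,-.645])*(1-t)+np.array([.541,-.082])*t
        k=(np.hypot(*(P[:,:2]-q).T)<.08)&(P[:,2]<.6)
        print(np.round(q,2),round(P[k,2].max(),3) if k.any() else None,end=" ")
    print()
E
```

```text
bar ends [ 0.5907 -0.0845  0.1511] [ 0.4855 -0.0763  0.1516] mid [ 0.5381 -0.0804  0.1513] len 0.1055424877910112 yaw -0.07743345036331836
tcp [ 0.2005 -0.6441  0.303 ] yaw y -1.269 tilt [-6.0e-04  1.5e-03 -1.0e+00]
shift [ 0.4922 -0.4355  0.0137] world ccw turn -0.375 -> tool rz 0.375 q7 -0.08
[ 0.2  -0.64] 0.588 [ 0.24 -0.57] 0.588 [ 0.29 -0.5 ] 0.219 [ 0.33 -0.43] 0.143 [ 0.37 -0.36] 0.095 [ 0.41 -0.29] 0.025 [ 0.46 -0.22] 0.004 [ 0.5  -0.15] 0.158 [ 0.54 -0.08] 0.159 
[ 0.2  -0.64] 0.555 [ 0.24 -0.57] 0.57 [ 0.29 -0.5 ] 0.224 [ 0.33 -0.43] 0.145 [ 0.37 -0.36] 0.108 [ 0.41 -0.29] 0.031 [ 0.46 -0.22] 0.009 [ 0.5  -0.15] 0.161 [ 0.54 -0.08] 0.162
```

The manual's scale: shifts go in shares of 50 cm and turns go in shares of 90 degrees. Converting my numbers, 0.16 m / 0.5 = 0.32, -0.05 m / 0.5 = -0.1, 0.25 rad / 1.5708 = 0.1592.

```bash
echo '[{"sx": 0.04, "sy": -0.036, "sz": -0.06, "az": 0.0318}, {"sx": 0.11, "sy": -0.1, "sz": -0.06, "az": 0.0637}, {"sx": 0.18, "sy": -0.16, "sz": -0.06, "az": 0.0955}, {"sx": 0.25, "sy": -0.22, "sz": -0.06, "az": 0.1592}, {"sx": 0.32, "sy": -0.284, "sz": -0.06, "az": 0.2387}]' | python3 drive.py 0.055 30
python3 - <<'E'
from h import *
rel([.5395,-.0815,.28],np.pi/2-.075)
E
```

```text
clock: 0.6
tcp_pos: [0.3118, -0.4596, 0.3336]
orientation: [-3.139, 0.122, 0.0]
contact_force: [2.3, 0.8, -0.5]
grip_width: 0.0549
gripper_force: 0.0
tcp [ 0.3118 -0.4596  0.3336] yaw y -1.649 tilt [-2.e-04  3.e-04 -1.e+00]
shift [ 0.1976 -0.3947  0.0537] world ccw turn 0.003 -> tool rz -0.003 q7 -0.78
```

In the tool's units: -0.21 m / 0.5 = -0.42, -0.172 m / 0.5 = -0.344.

```bash
echo '[{"sx": 0.04, "sy": -0.08}, {"sx": 0.084, "sy": -0.168}, {"sx": 0.128, "sy": -0.256}, {"sx": 0.172, "sy": -0.344, "sz": 0.02}, {"sx": 0.21, "sy": -0.42, "sz": 0.03}]' | python3 drive.py; echo '[{"sx": 0.04, "sy": -0.08, "sz": 0.01}, {"sx": 0.08, "sy": -0.16, "sz": 0.02}, {"sx": 0.12, "sy": -0.24, "sz": 0.03}, {"sx": 0.164, "sy": -0.324, "sz": 0.04}, {"sx": 0.18, "sy": -0.36, "sz": 0.06}]' | python3 drive.py
python3 - <<'E'
from h import *
rel([.5395,-.0815,.28],np.pi/2-.075)
c=viewer.camera_info("wrist");p,d=viewer.grab_frame("wrist");cv2.imwrite("pics/w1.png",p)
print(np.round(c["R"].T@-c["t"],3), proj([.5395,-.0815,.153],c))
W=cloud(d,c);k=(abs(W[...,2]-.121)<.006)&(d>0);print(cv2.minAreaRect(W[k][:,:2].astype(np.float32)),np.median(W[k][:,2]))
E
```

```text
clock: 1.1
tcp_pos: [0.432, -0.257, 0.3184]
orientation: [-3.139, 0.113, 0.001]
contact_force: [1.3, -0.3, -0.5]
grip_width: 0.055
gripper_force: 0.0
clock: 1.6
tcp_pos: [0.5364, -0.0817, 0.2891]
orientation: [-3.138, 0.106, -0.003]
contact_force: [0.2, -0.5, -0.3]
grip_width: 0.0551
gripper_force: 0.0
tcp [ 0.5364 -0.0817  0.2891] yaw y -1.638 tilt [ 0.0022  0.002  -1.    ]
shift [ 0.0031 -0.0004  0.0092] world ccw turn -0.007 -> tool rz 0.007 q7 -1.68
[ 0.608 -0.087  0.359] [319.78025434 207.56412905]
((0.5426225066184998, 0.03304547071456909), (0.18206848204135895, 0.25020790100097656), 86.17508697509766) 0.12069134793900203
```

View pics/w1.png

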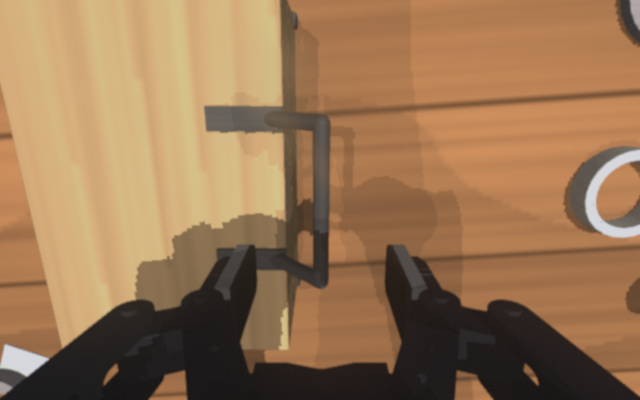

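The wrist view shows the bar from (323,118) to (322,285), with the fingers straddling it at (240,270) and (400,270). That matches the predicted bar centre at (320,208), so I'll descend and grip.

In the tool's units: 0.083 m / 0.5 = 0.166, 0.002 m / 0.5 = 0.004, 0.007 rad / 1.5708 = 0.0045.

```bash
echo '[{"sx": 0.002, "sz": 0.06}, {"sx": 0.004, "sz": 0.12, "az": 0.0045}, {"sx": 0.004, "sz": 0.166, "az": 0.0045}, {"sx": 0.004, "sz": 0.166, "az": 0.0045}]' | python3 drive.py; echo '[{}, {}, {}, {}]' | python3 drive.py 0 40
python3 - <<'E'
from h import *
o=r.get_obs();print(o["tcp_pos"],np.round(o["contact_force"],1));rel([.5395,-.0815,.206],np.pi/2-.075)
E
```

```text
clock: 2.05
tcp_pos: [0.5339, -0.087, 0.2027]
orientation: [-3.139, 0.126, 0.011]
contact_force: [0.3, 1.1, 0.3]
grip_width: 0.0552
gripper_force: 0.0
clock: 2.45
tcp_pos: [0.5375, -0.0821, 0.2077]
orientation: [-3.134, 0.12, -0.005]
contact_force: [-0.4, 12.1, 2.5]
grip_width: 0.0086
gripper_force: 38.9
[ 0.53745339 -0.08205098  0.20765178] [-0.4 12.1  2.5]
tcp [ 0.5375 -0.0821  0.2077] yaw y -1.647 tilt [ 0.0033  0.0051 -1.    ]
shift [ 0.002  -0.0007  0.0017] world ccw turn 0.001 -> tool rz -0.001 q7 -1.72
```

```bash
python3 -c "
import numpy as np
f0=np.arctan2(.083,.205);L=np.hypot(.083,.205)
for t in np.r_[0:1.76:.125]:print(round(t,3),'ty',round(-(.205-L*np.cos(f0+t)),4),'tz',round(-(L*np.sin(f0+t)-.083),4))"
```

```text
0.0 ty -0.0 tz -0.0
0.125 ty -0.0119 tz -0.0249
0.25 ty -0.0269 tz -0.0481
0.375 ty -0.0446 tz -0.0693
0.5 ty -0.0649 tz -0.0881
0.625 ty -0.0873 tz -0.1043
0.75 ty -0.1116 tz -0.1175
0.875 ty -0.1373 tz -0.1275
1.0 ty -0.1641 tz -0.1343
1.125 ty -0.1915 tz -0.1378
1.25 ty -0.2191 tz -0.1377
1.375 ty -0.2465 tz -0.1342
1.5 ty -0.2733 tz -0.1274
1.625 ty -0.299 tz -0.1172
1.75 ty -0.3232 tz -0.1039
```

In the tool's units: -0.088 m / 0.5 = -0.176, -0.069 m / 0.5 = -0.138.

```bash
echo '[{"sy": -0.028, "sz": -0.05}, {"sy": -0.058, "sz": -0.096}, {"sy": -0.094, "sz": -0.138}, {"sy": -0.134, "sz": -0.176}, {"sy": -0.134, "sz": -0.176}]' | python3 drive.py
python3 - <<'E'
from h import *
o=r.get_obs();print(np.round(o["moment"],2));rel([.5375+.065*.075,-.0821+.065*.997,.2077+.088],np.pi/2-.075)
E
```

```text
clock: 2.95
tcp_pos: [0.542, -0.0176, 0.2973]
orientation: [3.139, -0.12, 0.006]
contact_force: [-0.7, -1.6, -1.0]
grip_width: 0.0088
gripper_force: 39.6
[-0.4   0.14  0.06]
tcp [ 0.542  -0.0176  0.2973] yaw y -1.647 tilt [ 3.6e-03 -2.0e-04 -1.0e+00]
shift [ 0.0003 -0.0003  0.0016] world ccw turn 0.001 -> tool rz -0.001 q7 -1.82
```

Tracking the arc well with negligible force. Next rows run relative to θ=0.5.

In the tool's units: -0.099 m / 0.5 = -0.198, -0.072 m / 0.5 = -0.144.

```bash
echo '[{"sy": -0.044, "sz": -0.032}, {"sy": -0.094, "sz": -0.058}, {"sy": -0.144, "sz": -0.078}, {"sy": -0.198, "sz": -0.092}, {"sy": -0.198, "sz": -0.092}]' | python3 drive.py; echo '[{"sy": -0.054, "sz": -0.006}, {"sy": -0.11, "sz": -0.006}, {"sy": -0.164}, {"sy": -0.218, "sz": 0.014}, {"sy": -0.218, "sz": 0.014}]' | python3 drive.py
python3 - <<'E'
from h import *
o=r.get_obs();print(np.round(o["moment"],2));rel([.5375+.323*.075,-.0821+.323*.997,.2077+.104],np.pi/2-.075)
E
```

```text
clock: 3.45
tcp_pos: [0.5497, 0.0819, 0.3435]
orientation: [-3.138, 0.119, -0.006]
contact_force: [-7.7, -3.0, 15.4]
grip_width: 0.0084
gripper_force: 42.2
clock: 3.95
tcp_pos: [0.5578, 0.1922, 0.3338]
orientation: [-3.135, 0.117, -0.003]
contact_force: [-5.2, 3.0, 9.3]
grip_width: 0.0082
gripper_force: 43.7
[0.61 0.89 0.07]
tcp [0.5578 0.1922 0.3338] yaw y -1.645 tilt [ 0.0019  0.004  -1.    ]
shift [ 0.0003 -0.0478  0.0223] world ccw turn -0.001 -> tool rz 0.001 q7 -2.2
```

In the tool's units: -0.048 m / 0.5 = -0.096, -0.038 m / 0.5 = -0.076.

```bash
echo '[{"sy": -0.03, "sz": 0.012}, {"sy": -0.052, "sz": 0.022}, {"sy": -0.076, "sz": 0.034}, {"sy": -0.096, "sz": 0.044}, {"sy": -0.096, "sz": 0.044}]' | python3 drive.py
python3 - <<'E'
from h import *
o=r.get_obs();print(np.round(o["moment"],2));rel([.5375+.323*.075,-.0821+.323*.997,.2077+.104],np.pi/2-.075)
E
```

```text
clock: 4.45
tcp_pos: [0.5612, 0.2379, 0.3116]
orientation: [-3.136, 0.12, 0.0]
contact_force: [-5.3, 3.6, 6.3]
grip_width: 0.0082
gripper_force: 44.3
[0.59 0.92 0.09]
tcp [0.5612 0.2379 0.3116] yaw y -1.648 tilt [ 1.e-04  3.e-03 -1.e+00]
shift [ 0.0003 -0.002  -0.0001] world ccw turn 0.002 -> tool rz -0.002 q7 -2.29
```

In the tool's units: -0.07 m / 0.5 = -0.14, -0.03 m / 0.5 = -0.06.

```bash
echo '[{}, {}, {}]' | python3 drive.py 0.03; echo '[{"sz": -0.06}, {"sz": -0.14}, {"sz": -0.14}, {"sz": -0.14}]' | python3 drive.py
python3 - <<'E'
from h import *
for n in("scene","side"):
    p,d=viewer.grab_frame(n);cv2.imwrite(f"pics/{n}2.png",p);np.save(f"pics/{n}2.npy",d)
a=cv2.imread("pics/scene2.png")[130:310,220:420];b=cv2.imread("pics/side2.png")[110:290,210:410]
cv2.imwrite("pics/z2.png",cv2.resize(np.hstack([a,b]),None,fx=2,fy=2))
o=r.get_obs();print(np.round(o["contact_force"],1),o["tcp_pos"])
E
```

```text
clock: 4.75
tcp_pos: [0.5625, 0.234, 0.311]
orientation: [3.138, -0.128, 0.001]
contact_force: [-1.3, -0.3, 0.3]
grip_width: 0.0301
gripper_force: 0.0
clock: 5.15
tcp_pos: [0.5626, 0.2347, 0.382]
orientation: [-3.138, 0.127, -0.004]
contact_force: [0.3, -1.0, -0.4]
grip_width: 0.0302
gripper_force: 0.0
[-0.3  0.4 -0.3] [0.56188394 0.23437024 0.37991522]
```

View pics/z2.png

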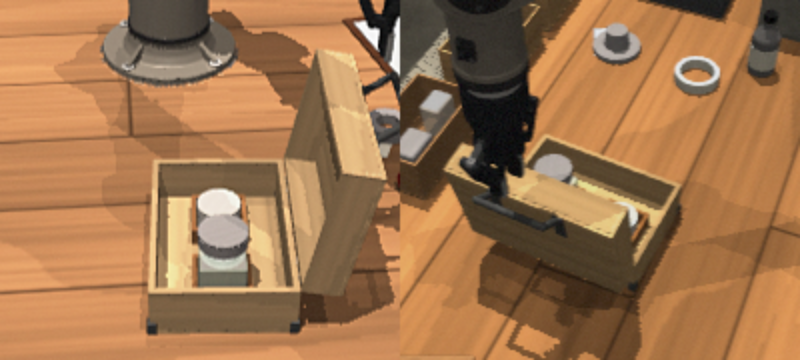

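Scene crop: the lid leans back on its stop. The jar with its grey cap (about (220,235) in the crop) sits in the +x nest and the white-topped tin in the -x nest. I'll move over the cap and measure it from two wrist positions.

In the tool's units: 0.2 m / 0.5 = 0.4, 0.16 m / 0.5 = 0.32.

```bash
echo '[{"sx": 0.02, "sy": 0.08}, {"sx": 0.04, "sy": 0.16}, {"sx": 0.06, "sy": 0.24}, {"sx": 0.06, "sy": 0.32}, {"sx": 0.06, "sy": 0.4, "sz": 0.04}]' | python3 drive.py 0.078
cat > cap.py <<'E'
from h import *
import sys
c=viewer.camera_info("wrist");p,d=viewer.grab_frame("wrist");cv2.imwrite(f"pics/{sys.argv[1]}.png",p)
W=cloud(d,c);g=np.array([.607,.0285])
k=((abs(W[...,2]-.106)<.006)&(d>0)&(np.hypot(W[...,0]-g[0],W[...,1]-g[1])<.045)).astype(np.uint8)
n,l,st,ce=cv2.connectedComponentsWithStats(k);i=1+st[1:,4].argmax();P=W[l==i]
cn=max(cv2.findContours((l==i).astype(np.uint8),0,1)[0],key=cv2.contourArea);e=cv2.fitEllipse(cn)
(x,y),R=cv2.minEnclosingCircle(P[:,:2].astype(np.float32))
print("cap top z",np.median(P[:,2]),"circle",round(x,4),round(y,4),round(R,4),"ellipse px",np.round(e[0],1),np.round(plane(e[0],c,.106),4))
np.savez(f"pics/{sys.argv[1]}.npz",u=e[0],**c)
try:
    b=np.load(f"pics/{sys.argv[2]}.npz");print("two-view",cross(e[0],c,b["u"],b))
except IndexError: pass
rel([x,y,.15],-2.348)
E
python3 cap.py w2; echo '[{"sx": 0.04, "sz": 0.04, "az": 0.0637}, {"sx": 0.06, "sz": 0.08, "az": 0.1273}, {"sx": 0.06, "sz": 0.1, "az": 0.2228}, {"sx": 0.06, "sz": 0.1, "az": 0.3183}, {"sx": 0.06, "sz": 0.1, "az": 0.382}]' | python3 drive.py; echo '[{"az": 0.0637}, {"az": 0.0637}]' | python3 drive.py; python3 cap.py w3 w2
```

```text
clock: 5.75
tcp_pos: [0.5766, 0.0316, 0.3617]
orientation: [-3.139, 0.127, -0.004]
contact_force: [0.6, 0.0, -0.4]
grip_width: 0.0781
gripper_force: 0.0
cap top z 0.10593981437636724 circle 0.6086 0.0283 0.0311 ellipse px [320.8 134.2] [0.6097 0.0284 0.106 ]
tcp [0.5743 0.0225 0.3565] yaw y -1.661 tilt [-0.0056 -0.0058 -1.    ]
shift [ 0.0347 -0.0102  0.2063] world ccw turn -0.687 -> tool rz 0.687 q7 -1.9
clock: 6.3
tcp_pos: [0.605, 0.0308, 0.3087]
orientation: [2.957, -1.056, -0.006]
contact_force: [-0.4, 0.2, -0.9]
grip_width: 0.0781
gripper_force: 0.0
clock: 6.5
tcp_pos: [0.6052, 0.0309, 0.3095]
orientation: [2.904, -1.195, -0.003]
contact_force: [-1.0, -1.1, 0.1]
grip_width: 0.0781
gripper_force: 0.0
cap top z 0.10591044615899799 circle 0.6087 0.0283 0.0312 ellipse px [318.7 176.8] [0.6097 0.0273 0.106 ]
two-view [0.60885182 0.02835531 0.09990419]
tcp [0.6053 0.031  0.3097] yaw y -2.349 tilt [-2.2e-03 -5.0e-04 -1.0e+00]
shift [ 0.0045 -0.0008  0.1597] world ccw turn 0.001 -> tool rz -0.001 q7 -2.57
```

Both views agree on the cap: centre (0.6087, 0.0283), top 0.106, radius 31 mm, as given. I'll descend around it.

In the tool's units: 0.125 m / 0.5 = 0.25, 0.0045 m / 0.5 = 0.009.

```bash
echo '[{"sx": 0.009, "sy": -0.002, "sz": 0.08}, {"sx": 0.009, "sy": -0.002, "sz": 0.16}, {"sx": 0.009, "sy": -0.002, "sz": 0.22}, {"sx": 0.009, "sy": -0.002, "sz": 0.25}, {"sx": 0.009, "sy": -0.002, "sz": 0.25}]' | python3 drive.py
python3 - <<'E'
from h import *
rel([.6087,.0283,.146],-2.348)
E
```

```text
clock: 7.05
tcp_pos: [0.6085, 0.0283, 0.1836]
orientation: [2.904, -1.192, -0.006]
contact_force: [-0.3, 0.1, -0.4]
grip_width: 0.0781
gripper_force: 0.0
tcp [0.6085 0.0283 0.1836] yaw y -2.35 tilt [-4.6e-03 -4.0e-04 -1.0e+00]
shift [ 0.0003 -0.0003  0.0376] world ccw turn 0.002 -> tool rz -0.002 q7 -2.59
```

```bash
echo '[{"sz": 0.03}, {"sz": 0.06}, {"sz": 0.075}, {"sz": 0.075}]' | python3 drive.py; echo '[{}, {}, {}, {}]' | python3 drive.py 0.05 90;  python3 - <<'E'
from h import *
o=r.get_obs();print(np.round(o["moment"],2))
rel([.6087,.0283,.146],-2.348)
p,d=viewer.grab_frame("scene");cv2.imwrite("pics/s3.png",cv2.resize(p[150:300,260:400],None,fx=4,fy=4))
E
```

```text
clock: 7.45
tcp_pos: [0.6091, 0.0284, 0.1472]
orientation: [2.905, -1.194, -0.003]
contact_force: [-0.8, -0.1, -0.3]
grip_width: 0.0779
gripper_force: 0.0
clock: 7.85
tcp_pos: [0.6099, 0.0282, 0.1493]
orientation: [2.905, -1.195, 0.001]
contact_force: [-3.0, -1.4, 6.3]
grip_width: 0.0596
gripper_force: 96.6
[-0.23  0.66  0.03]
tcp [0.6099 0.0282 0.1493] yaw y -2.351 tilt [ 7.e-04 -3.e-04 -1.e+00]
shift [-0.0009  0.0008  0.0033] world ccw turn 0.003 -> tool rz -0.003 q7 -2.6
```

View pics/s3.png

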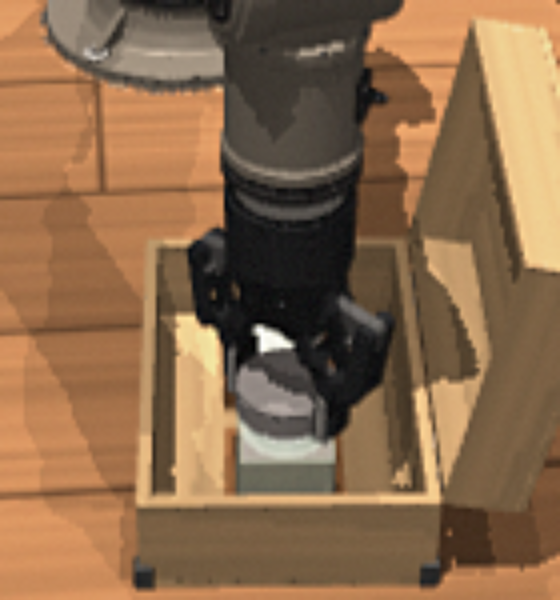

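The fingers straddle the cap at (275,390) in the crop, gripping it at 97 N with the jar seated. Pressing down about 6 N. Next I'll turn it anticlockwise, which is tool -z.

```bash
cat > st.py <<'E'
from h import *
o=r.get_obs();M=Rn.from_rotvec(o["orientation"]).as_matrix()
print("yaw",round(np.degrees(np.arctan2(M[1,1],M[0,1])),1),"F",np.round(o["contact_force"],1),"M",np.round(o["moment"],2),"tcp",np.round(o["tcp_pos"],4),"tilt",np.round(M[:2,2],3),"w",round(o["grip_width"],4),round(o["gripper_force"],0),"q7",round(o["joints"][6],2))
E
echo '[{"sz": 0.001, "az": -0.0318}, {"sz": 0.002, "az": -0.0637}, {"sz": 0.002, "az": -0.1273}, {"sz": 0.002, "az": -0.1273}]' | python3 drive.py; python3 st.py; echo '[{"az": -0.0637}, {"az": -0.1273}, {"az": -0.191}, {"az": -0.2546}, {"az": -0.2546}]' | python3 drive.py; python3 st.py
```

```text
clock: 8.3
tcp_pos: [0.6107, 0.0284, 0.1491]
orientation: [-3.01, 0.895, -0.004]
contact_force: [-2.6, -1.0, 9.0]
grip_width: 0.0599
gripper_force: 97.2
yaw -123.1 F [-2.6 -1.   9. ] M [-0.02  0.54  0.14] tcp [0.6107 0.0284 0.1491] tilt [0.003 0.   ] w 0.0599 97.0 q7 -2.43
clock: 8.8
tcp_pos: [0.611, 0.029, 0.1492]
orientation: [-3.128, 0.279, -0.005]
contact_force: [-2.1, 0.6, 9.1]
grip_width: 0.0602
gripper_force: 97.1
yaw -100.2 F [-2.1  0.6  9.1] M [0.13 0.4  0.18] tcp [0.611  0.029  0.1492] tilt [0.003 0.001] w 0.0602 97.0 q7 -2.1
```

In the tool's units: -0.15 rad / 1.5708 = -0.0955.

```bash
for i in 1; do echo '[{"az": -0.0318}, {"az": -0.0637}, {"az": -0.0955}]' | python3 drive.py >/dev/null; done; python3 st.py
python3 - <<'E'
from h import *
p,d=viewer.grab_frame("wrist");cv2.imwrite("pics/w4.png",p)
E
```

```text
yaw -91.7 F [-1.4  0.7  9.3] M [ 0.23  0.5  -0.44] tcp [0.611  0.0292 0.1493] tilt [0.003 0.001] w 0.0599 97.0 q7 -1.97
```

View pics/w4.png

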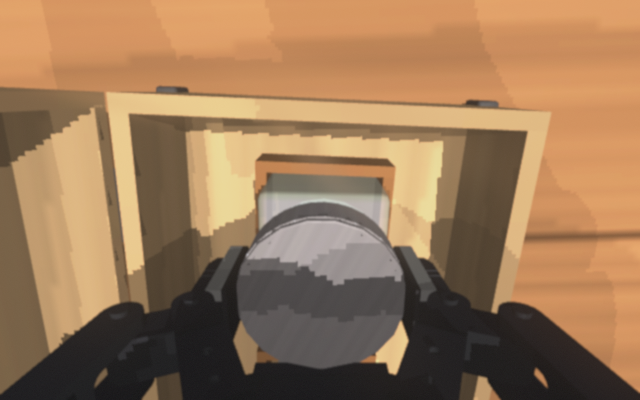

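The wrist view shows the cap held centrally at (320,290), with the glass foot square in its nest at (325,185). The reaction torque while turning is -0.44 N m at 43°. I'll continue in small steps.

In the tool's units: -0.07 rad / 1.5708 = -0.0446.

```bash
echo '[{"az": -0.0223}, {"az": -0.0446}]' | python3 drive.py|tail -3|head -1; python3 st.py;  echo '[{"az": -0.0223}, {"az": -0.0446}]' | python3 drive.py|tail -3|head -1; python3 st.py
```

```text
contact_force: [-3.2, 1.3, 11.4]
yaw -87.7 F [-3.2  1.3 11.4] M [ 0.16  0.61 -0.43] tcp [0.6111 0.0294 0.1495] tilt [0.003 0.001] w 0.0595 97.0 q7 -1.91
contact_force: [-5.0, 0.0, 16.8]
yaw -83.7 F [-5.   0.  16.8] M [ 0.21  1.11 -0.25] tcp [0.6111 0.0294 0.1499] tilt [0.004 0.001] w 0.0599 98.0 q7 -1.85
```

In the tool's units: -0.05 rad / 1.5708 = -0.0318.

```bash
echo '[{"az": -0.0159}, {"az": -0.0318}]' | python3 drive.py|tail -3|head -1; python3 st.py
```

```text
contact_force: [-5.5, 0.0, 17.4]
yaw -80.8 F [-5.5  0.  17.4] M [ 0.19  1.1  -0.26] tcp [0.6111 0.0295 0.1502] tilt [0.004 0.001] w 0.0596 98.0 q7 -1.81
```

In the tool's units: -0.06 rad / 1.5708 = -0.0382.

```bash
echo '[{"az": -0.0191}, {"az": -0.0382}, {"az": -0.0382}]' | python3 drive.py|tail -3|head -1; python3 st.py; echo '[{"sz": -0.002}, {"sz": -0.004}, {"sz": -0.004}]' | python3 drive.py|tail -3|head -1;python3 st.py
```

```text
contact_force: [-5.0, 0.2, 17.5]
yaw -77.4 F [-5.   0.2 17.5] M [ 0.18  1.2  -0.09] tcp [0.6111 0.0295 0.1503] tilt [0.004 0.001] w 0.0595 98.0 q7 -1.76
contact_force: [-3.1, 0.8, 12.3]
yaw -77.4 F [-3.1  0.8 12.3] M [ 0.2   0.68 -0.11] tcp [0.6111 0.0295 0.1518] tilt [0.004 0.001] w 0.0604 97.0 q7 -1.76
```

In the tool's units: -0.003 m / 0.5 = -0.006, -0.002 m / 0.5 = -0.004.

```bash
echo '[{"sz": -0.002}, {"sz": -0.004}, {"sz": -0.006}, {"sz": -0.006}]' | python3 drive.py|tail -3|head -1; python3 st.py; echo '[{"sz": -0.002}, {"sz": -0.004}, {"sz": -0.006}, {"sz": -0.006}]' | python3 drive.py|tail -3|head -1;python3 st.py
```

```text
contact_force: [-0.6, 1.2, 9.0]
yaw -77.4 F [-0.6  1.2  9. ] M [0.24 0.26 0.01] tcp [0.611  0.0295 0.154 ] tilt [0.004 0.001] w 0.06 97.0 q7 -1.76
contact_force: [1.2, 0.6, -1.2]
yaw -77.4 F [ 1.2  0.6 -1.2] M [-0.02  0.03  0.04] tcp [0.6097 0.0283 0.1553] tilt [-0. -0.] w 0.0602 97.0 q7 -1.75
```

Force fell to -1.2 N, about the cap's own weight, so the thread is free and the jar stays down. Raising straight up to about 3 cm.

In the tool's units: -0.025 m / 0.5 = -0.05, -0.016 m / 0.5 = -0.032.

```bash
echo '[{"sz": -0.016}, {"sz": -0.032}, {"sz": -0.05}, {"sz": -0.05}, {"sz": -0.05}]' | python3 drive.py|tail -3|head -1; python3 st.py
python3 - <<'E'
from h import *
a,d1=viewer.grab_frame("scene");c=viewer.camera_info("scene");b,d=viewer.grab_frame("side")
cv2.imwrite("pics/f.png",np.hstack([cv2.resize(a[150:300,260:400],(400,430)),cv2.resize(b[110:260,210:350],(400,430))]))
E
```

```text
contact_force: [-0.4, 0.1, -0.7]
yaw -77.4 F [-0.4  0.1 -0.7] M [-0.01  0.03 -0.03] tcp [0.61   0.0285 0.1809] tilt [ 0.001 -0.   ] w 0.0604 97.0 q7 -1.74
```

View pics/f.png

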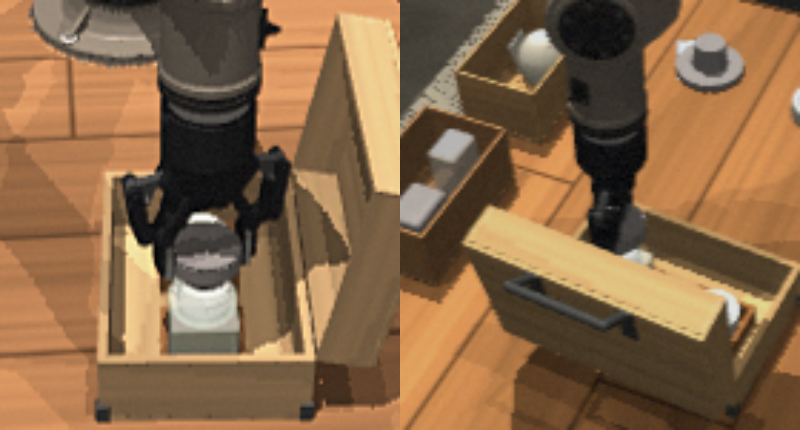

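The crop shows the cap held level at (207,253) above the open jar at (205,310). The jar is seated in its nest, the tin is in place and the lid is on its stop, so I'm handing in.

```bash
python3 -c "
from bench import r, viewer, ticket
print(ticket.hand_in())"
```

```text
the job is handed in; nothing more can be done
None
```

Handed in: the lid is open on its stop, the cap came free after about 57° anticlockwise, and it is held level about 3 cm up over the mouth, with the jar still in its nest; the hand-in gave no verdict.

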